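# Unlock the desk drawer unit with its hex key and open the drawer

## Task

The upper drawer of the desk unit is locked by a recessed hex screw in the unit's top. Take the T-handled hex key from its stand, push it fully home in the screw's socket, and turn the screw anticlockwise (seen from above), a quarter turn at a time with a fresh grip, until it stops, a little short of half a turn. Leave the key standing fully home in the screw and pull the upper drawer out to its stop, then let go; do not knock over or push aside the pen cup, the mug or the mouse.

Things in the scene. Friction and masses are not known exactly. Their poses are not given: they have to be found in the camera images.
- key: T-handled hex key standing upright (z up), loose, about 130 g. Origin at the centre of its tip, the lowest point. Steel hex shaft along z, 14 mm across flats, 16.2 mm across corners, up to z = 72 mm; the lowest 6 mm taper to 8 mm across flats. Two of its flats face the key's +x and -x. A black cross bar sits on top.
- stand: wooden block 60 x 60 x 45 mm that the key starts in, fixed to the desk; origin under its centre. A round hole 18 mm wide and 35 mm deep opens upward at its centre; the key stands in it on the hole's floor, at z = 10 mm. It may stand at the left or the right of the desk.
- unit: grey desktop drawer unit, fixed, 220 mm deep (x), 300 wide (y), 150 tall; origin under its centre, fronts facing its -x. Both drawer fronts are blue; the lower is shut for good. In its flat top is a round well 30 mm wide, 7 mm deep, with the steel lock screw at its bottom, centred 70 mm to -x (front) and 95 mm to +y of the unit's centre.
- socket_mouth (a point): centre of the mouth of the lock screw's hex socket, on the screw's face, 143 mm above the desk; z up, x and y turn with the screw. The socket is 15.2 mm across flats; two of its flats face this point's +x and -x, so the key enters when its x axis is in line with this x axis or a multiple of 60 degrees from it, within about 9 degrees.
- lock (a joint): angle of the lock screw in rad, growing anticlockwise seen from above: 0 = locked stop, 2.9 = unlocked stop; starts between 0 and 0.35. It turns with about 0.06 N m of friction and stays where it is left. Below about 2.6 a cam blocks the drawer. At 0 the socket's x axis is in line with the unit's.
- drawer (a joint): how far the upper drawer is out, in m: 0 = shut, 0.09 = fully out at its stop. It slides towards the unit's -x with about 2 N of friction and stays where it is left. Locked, it moves about 1 mm only.
- drawer_handle (a point): middle of the upper drawer's steel bar handle: a round bar 10 mm thick, 110 mm long along the unit's y, 118 mm above the desk (32 below the unit's top), its axis 38 mm in front of the drawer front, so the gap is 33 mm. Moves with the drawer; axes as the unit's. It is 40 mm to -y of the unit's middle.
- pen_cup: bystander: black pen cup with pens, 72 mm wide, cup 95 mm and pens up to 160 mm tall, loose; origin under its centre. It stands at the other side of the desk from the key's stand.
- mug: bystander: white mug, 72 mm wide, 85 mm tall, loose, on top of the unit at the back; origin under its centre.
- mouse: bystander: black computer mouse, 100 x 58 x 30 mm, loose on the desk beside the unit, at its -y side; origin under its centre.
- key_bar (a point): middle of the key's cross bar, 81 mm above the key's tip. The bar is 70 mm long along the key's x, 16 mm wide in y and 22 mm tall, centred on the shaft: grasp it across its 16 mm width. Axes as the key's. Fully home in the screw it is 52 mm above the unit's top; let go there, the key stays upright.
- socket_floor (a point): centre of the socket's floor, 22 mm below its mouth; axes as the mouth's. Fully home, the key's tip rests here. The loose fit lets the key turn up to about 10 degrees before it takes the screw along.
Mind the look-alikes: they are no part of the job. Of the things shaped like the key, the bare steel one is meant.

How it is judged (in metres and radians):
On the way, in this order (a step that is already met when the one before it is completed fails the run):
1. the key is fully home in the lock screw's socket (horizontal distance between key and socket_mouth below 0.004 m and z of key in the frame of socket_mouth below -0.018 m and angle between key's own z axis and vertical below 0.15 rad), for 0.1 s.
2. partway through the turn the fingers let go of the key for a fresh grip, the key still in the screw (value of joint lock between 0.6 and 2.5 rad and contact force between the fingers and key below 0.05 N and z of key in the frame of socket_mouth below -0.012 m and horizontal distance between key and socket_mouth below 0.006 m), for 0.1 s.
3. the screw is turned anticlockwise to its unlocked stop with the key in it (value of joint lock above 2.75 rad and z of key in the frame of socket_mouth below -0.012 m and horizontal distance between key and socket_mouth below 0.006 m), for 0.1 s.
4. the upper drawer is pulled out to its stop (value of joint drawer above 0.084 m), for 0.1 s.
At the end, for the whole second after the job is handed in: The drawer is out to its stop (at least 82 of 90 mm), the lock screw at its unlocked stop (at least 2.7 of 2.9 rad), and the key stands at rest, fully home in the socket (tip at least 17 mm of 22 mm below the socket's mouth, within 5 mm of its centre, within 0.2 rad of upright) (value of joint drawer above 0.082 m and value of joint lock above 2.7 rad and horizontal distance between key and socket_mouth below 0.005 m and z of key in the frame of socket_mouth below -0.017 m and angle between key's own z axis and vertical below 0.2 rad and linear speed of key below 0.02 m/s); the robot touches nothing.
It fails at once if the pen cup, the mug or the mouse is pushed aside by more than 40 mm or tipped by more than 0.4 rad (distance of any of pen_cup, mug, mouse from where it was at the start of the episode above 0.04 m or angle between any of pen_cup, mug, mouse's own z axis and vertical above 0.4 rad).
It also fails if it takes over 61 s, if anything falls off the work surface, if the arm or the gripper's body presses on something with over 40 N, if the wrist force passes 120 N, or if a joint passes its speed limit or range.

## Robot

A 6-joint arm with a two-finger parallel gripper is mounted at the origin on the work surface. World frame = base frame: x ahead of the robot, y to its left, z up, the work surface at z = 0. Lengths are in m, angles in degrees, forces in N, time in s.
With the tool pointing down it reaches from about 0.25 to 0.725 m from the base axis. Payload 9.7 kg.
Tool frame: the origin (TCP) lies on the centre line of the jaws, within the pads' length; the fingertips stand bot.nose_length ahead of it and the grasp point (between the pads) lies 11 mm behind it (bot.nose_length is the distance from the TCP to the fingertips, in m); z points along the fingers, y is the line along which they close (so a half turn about z gives the same grasp; the last joint's range is limited). The gripper opens to 85 mm and grips with 20 to 120 N. Pads are 22 mm wide; open, the fingers measure 114 mm over their backs; the gripper's body (76 mm by 85 mm) begins 54 mm behind the grasp point. The pads swing forward as they close: fully open they stand 13 mm farther back than shut.
Start: joints at [75.115, 4.979, 10.078, 95.1, 0, 90], TCP at [0.141, 0.532, 0.239] pointing down, gripper open.
Joint ranges: [-179.16, 179.16], [-48.56, 103.87], [-65.8, 70.77], [-126.05, 130.52], [-82.76, 87.17], [-180, 180]. Speed limits (degrees/s): [127.2, 127.2, 147.25, 180, 180, 180].

## Interface

Orientations are given as [roll, pitch, yaw] about the fixed x, y, z axes, in that order (R = Rz(yaw) Ry(pitch) Rx(roll)).
In Python, from workcell import bot gives the robot as it stands. The module is installed in compiled form; this text tells all that it offers.
- The arm moves only by the shell command python3 -m inch 'ROWS' [OPENING] [FORCE]. ROWS is JSON, a list of rows, each a list of 4 numbers: the shift along the world's x, y, z in cm, then the turn about the world's z in degrees. A call has exactly 8 rows; each row is the pose to reach, as a shift and turn from the pose commanded when the call began; what a row does not reach only later rows make up. A row lasts 1/8 s, in which the tool goes at most 62.5 mm and 10.7 degrees, less where a joint would pass 70% of its speed; a pose out of reach is approached as far as the arm can. A call with a gripper value outside its range is refused whole. OPENING is the finger opening in cm, from 0 to 8.54, set as the call begins (- or left out, the last holds). The fingers move at their own pace and stop on an object; FORCE is the grip in N (left out, the last holds). Time passes only in rows, so rows that repeat a pose let the fingers close, or fill a call up. It gives the time, the measured TCP pose, the force, the opening and the grip force at its end, in the units of the state.
- bot.get_obs(): the state, without advancing time (a new reading comes with each control period).
- bot.camera(name): name is "scene" or "top"; returns a dict with "img" (400x640x3 uint8, red, green, blue), "fovy" (degrees; the focal length in pixels is half the picture's height over the tangent of half this angle, whatever the lens; pixels are square), "cx", "cy" (the principal point, pixels), "R" (3x3) and "t" (3): a world point X has camera coordinates R X + t. Camera axes: x right, y down, z forward; pixel columns grow to the right and rows downward; lengths in m; the calibration is good to about 2 mm. A picture is of the moment at which its call begins. There is no depth.
- bot.job_done(): hands the job in; it is judged then, once.
Trained networks look in a picture, given as the dict that the camera call returned (one of the last four; its "shot" number tells which), for a name from the list of things; names that differ only in an ending like _2 or _b are one class to them, and where a whole thing is asked for, a point or a joint stands for the part that bears it (a point fixed in the world has none). Each returns a list of dicts, best first, with "score" (0 to 1); they miss things now and then, are a little off and sometimes report something else, mostly with a low value. They report only what shows in the picture. A call takes as long as a camera call. They do not tell look-alikes from the thing itself.
- bot.find_in(thing, picture): "point" ([column, row] in pixels, amid what is visible of it).
- bot.landmark_of(thing, picture): "point" ([column, row] in pixels: a listed point, or the origin of a listed thing).
The state is a dict: "time": time; "q": joint angles; "qd": joint speeds; "joint_efforts": joint torques, N m; "ee_pos": TCP position; "tcp_rot": TCP orientation; "wrist_force": force on the tool from outside, world axes, zero at the start; "torque": the same for the moment, N m; "opening": finger opening in m; "grasp_force": force on a finger pad.
Only numpy, scipy, OpenCV 4.12 (cv2) and the standard library are available. Lean on these libraries where they do the work, as an engineer would, in place of code of your own. Each camera call takes 0.05 s, during which the arm holds its last target. There are 200 camera calls.

## Working session

There is one attempt and no reset: what is moved stays moved. The work goes in short steps, Python scripts to look and compute and a shell command to move; the robot and the scene stay as the last step left them, time stands still between calls to the robot, and variables do not carry over. Pictures are saved under pics/ and viewed, at most 10 in all, crops included, and the job is handed in when it is done.

```bash
mkdir -p pics; cat > h.py <<'E'
import numpy as np, cv2
from workcell import bot
def F(p): return p["img"].shape[0]/2/np.tan(np.radians(p["fovy"])/2)
def ray(p,px):
    f=F(p); d=np.array([(px[0]-p["cx"])/f,(px[1]-p["cy"])/f,1.])
    R=np.array(p["R"]);t=np.array(p["t"]); return -R.T@t, R.T@d
def at_z(p,px,z):
    c,d=ray(p,px); return c+d*(z-c[2])/d[2]
def proj(p,X):
    v=np.array(p["R"])@np.array(X)+np.array(p["t"]); return [p["cx"]+F(p)*v[0]/v[2],p["cy"]+F(p)*v[1]/v[2]]
def save(p,n,box=None,s=1):
    im=p["img"][...,::-1]
    if box: im=im[box[1]:box[3],box[0]:box[2]]
    cv2.imwrite("pics/"+n+".png",cv2.resize(im,None,fx=s,fy=s,interpolation=cv2.INTER_CUBIC))
E
python3 - <<'E'
from h import *
np.set_printoptions(precision=3,suppress=True)
ps={n:bot.camera(n) for n in("scene","top")}
for n,p in ps.items():
    print(n,"cam at",ray(p,[320,200])[0],p["fovy"],p["cx"],p["cy"])
    for th,z in [("key",.01),("key_bar",.091),("stand",0),("unit",0),("socket_mouth",.143),("drawer_handle",.118),("pen_cup",0),("mug",.15),("mouse",0)]:
        for d in bot.landmark_of(th,p)[:4]: print(th,round(d["score"],2),np.array(d["point"]),at_z(p,d["point"],z))
cv2.imwrite("pics/a.png",np.vstack([ps["scene"]["img"],ps["top"]["img"]])[:600,:,::-1])
save(ps["scene"],"scene");save(ps["top"],"top")
print(bot.nose_length,bot.get_obs())
E
```

```text
scene cam at [1.104 0.252 1.023] 49.18494830535641 315.1909407266963 203.6193119962417
key 0.8 [478.4 254.7] [0.467 0.38  0.01 ]
key 0.64 [452.  220.3] [0.405 0.285 0.01 ]
key_bar 0.79 [457.9 206.3] [0.414 0.281 0.091]
key_bar 0.68 [486.9 239. ] [0.467 0.374 0.091]
stand 0.72 [475.7 255.3] [0.466 0.376 0.   ]
unit 0.76 [333.6 260.6] [0.665 0.066 0.   ]
unit 0.54 [478.4 258.4] [0.471 0.385 0.   ]
socket_mouth 0.43 [391.4 235.1] [0.604 0.175 0.143]
drawer_handle 0.89 [350.6 187.8] [0.519 0.028 0.118]
pen_cup 0.9 [250.7 137.1] [ 0.431 -0.351  0.   ]
mug 0.96 [307.  237.4] [0.709 0.014 0.15 ]
mouse 0.81 [210.6 176.4] [ 0.612 -0.367  0.   ]
top cam at [0.427 0.013 1.37 ] 51.82124212158115 319.5825331805804 196.7805502825953
key 0.69 [211.9 244.2] [0.465 0.372 0.01 ]
key 0.54 [203.8 243.1] [0.469 0.399 0.01 ]
key 0.43 [238.7 262.3] [0.404 0.284 0.01 ]
key_bar 0.66 [201.6 244.3] [0.463 0.382 0.091]
key_bar 0.65 [233.5 265.3] [0.397 0.283 0.091]
key_bar 0.58 [315.  227.8] [0.505 0.031 0.091]
key_bar 0.21 [268.9 195.4] [0.61  0.173 0.091]
stand 0.76 [212.2 248.5] [0.451 0.373 0.   ]
stand 0.46 [208.1 245.6] [0.461 0.387 0.   ]
unit 0.83 [304.3 179.5] [0.675 0.064 0.   ]
drawer_handle 0.83 [313.  227.4] [0.505 0.036 0.118]
pen_cup 0.84 [429.6 248.6] [ 0.433 -0.344  0.   ]
pen_cup 0.47 [434.1 201. ] [ 0.59  -0.369  0.   ]
mug 0.69 [313.9 158.8] [0.71  0.028 0.15 ]
mouse 0.56 [433.5 200.5] [ 0.592 -0.367  0.   ]
0.008 {'time': 1.0, 'q': array([75.114,  4.98 , 10.079, 95.101,  0.001, 90.001]), 'qd': array([ 0.029,  0.08 , -0.008,  0.085, -0.071,  0.097]), 'joint_efforts': array([  0.002, -52.01 ,  46.487,   0.001,   0.   ,   0.   ]), 'ee_pos': array([0.141, 0.532, 0.239]), 'tcp_rot': array([-179.998,   -0.001,  165.112]), 'wrist_force': array([0.026, 0.484, 0.7  ]), 'torque': array([-0.038, -0.043,  0.028]), 'grasp_force': 0.0, 'opening': 0.08545505644883128}
```

View pics/scene.png

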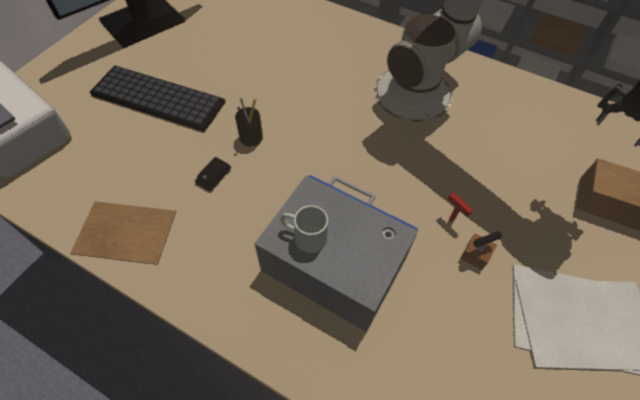

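View pics/top.png

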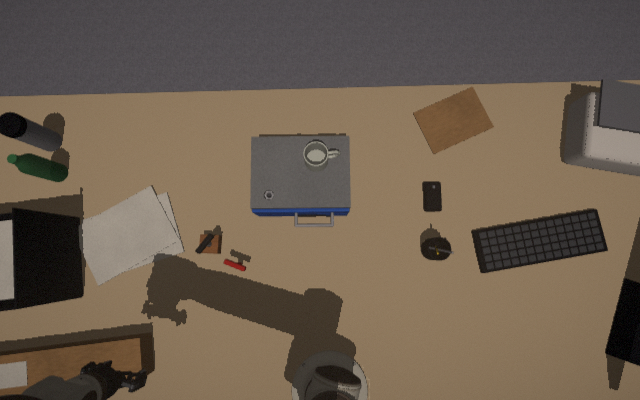

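The candidates for the key are the red T at scene (458,206) / top (235,265), and the steel one with a black bar in the wooden stand at scene (487,240) / top (205,242). I choose the one in the stand and check it in a crop, along with the screw.

```bash
python3 - <<'E'
from h import *
s=bot.camera("scene");t=bot.camera("top")
def c(p,x,y,w,h,k): return cv2.resize(p["img"][y:y+h,x:x+w,::-1],(w*k,h*k),interpolation=cv2.INTER_CUBIC)
a=c(s,445,190,66,50+30,6);b=c(s,370,215,44,40,9)
d=c(t,190,225,66,45,6);e=c(t,252,180,36,30,11)
def g(i,h=290,w=398): 
    return cv2.resize(i,(w,h)) if 0 else cv2.copyMakeBorder(i[:h,:w],0,h-min(h,i.shape[0]),0,w-min(w,i.shape[1]),cv2.BORDER_CONSTANT)
a=c(s,445,195,66,48+24,4);
cv2.imwrite("pics/crop.png",np.clip(np.vstack([np.hstack([g(a),g(b)]),np.hstack([g(d),g(e)])])*1.6,0,255).astype(np.uint8))
E
```

```text
(no output)
```

View pics/crop.png

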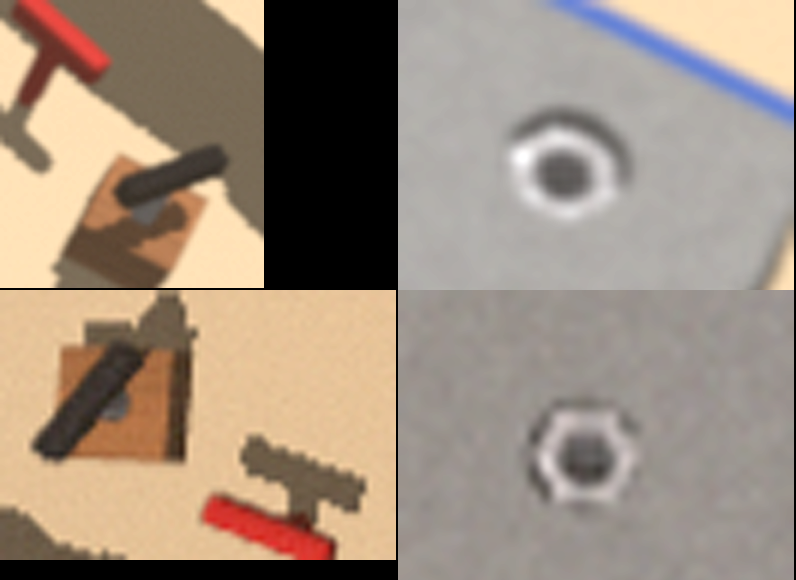

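The crop confirms it: the key in the stand has a bare steel shaft and a black bar, and the other one is all red. In the top view its bar runs from (198,251) to (212,235). The screw's hole is at about top (269,195) / scene (390,235), and its flats are roughly square to the unit.

```bash
cat >> h.py <<'E'
def tri(a,pa,b,pb):
    c1,d1=ray(a,pa);c2,d2=ray(b,pb);A=np.c_[d1,-d2];k=np.linalg.lstsq(A,c2-c1,rcond=None)[0]
    u,v=c1+k[0]*d1,c2+k[1]*d2; return (u+v)/2,np.linalg.norm(u-v)
def blob(p,box,f,near=None):
    x0,y0,x1,y1=box; m=f(p["img"][y0:y1,x0:x1].astype(int)).astype(np.uint8)
    n,l,st,ce=cv2.connectedComponentsWithStats(m)
    if n<2: return None
    i=1+np.argmax(st[1:,4]) if near is None else 1+np.argmin([np.hypot(c[0]+x0-near[0],c[1]+y0-near[1])-0.3*s[4]**.5 for c,s in zip(ce[1:],st[1:])])
    ys,xs=np.nonzero(l==i); P=np.c_[xs+x0,ys+y0].astype(float)
    return P
def barline(p,P,z):
    W=np.array([at_z(p,q,z)[:2] for q in P]); m=W.mean(0); u,s,v=np.linalg.svd(W-m,full_matrices=False)
    return m,np.degrees(np.arctan2(v[0,1],v[0,0]))%180,np.ptp((W-m)@v[0]),np.ptp((W-m)@v[1])
dark=lambda I:(I.max(2)<58)
E
python3 - <<'E'
from h import *
np.set_printoptions(precision=4,suppress=True)
s=bot.camera("scene");t=bot.camera("top")
B={}
for n,p,box in (("s",s,(470,228,506,252)),("t",t,(192,228,218,256))):
    I=p["img"];x0,y0,x1,y1=box
    P=blob(p,box,lambda I:(I.max(2)<50)&(np.ptp(I,2)<14)); B[n]=P
    print(n,len(P),P.mean(0),P.min(0),P.max(0),barline(p,P,.098))
print(tri(s,B["s"].mean(0),t,B["t"].mean(0)))
# screw hole
H={}
for n,p,c in (("s",s,(390,234)),("t",t,(269,195))):
    x,y=c; g=p["img"][y-7:y+8,x-7:x+8].mean(2); H[n]=g
    print(n);print(g.round().astype(int))
# unit edge: blue pixels top
for n,p in (("s",s),("t",t)):
    I=p["img"].astype(int); m=(I[...,2]>I[...,0]+50)&(I[...,2]>90)
    ys,xs=np.nonzero(m); k=(xs>240)&(xs<430)&(ys>150)&(ys<300); xs,ys=xs[k],ys[k]
    u=np.unique(xs); top=np.array([[x,(ys[xs==x].min() if n=="t" else ys[xs==x].max())] for x in u],float)[3:-3]
    W=np.array([at_z(p,q,.15)[:2] for q in top]); f=np.polyfit(W[:,1],W[:,0],1); print(n,"edge yaw",-np.degrees(np.arctan(f[0])),W[0],W[-1])
E
```

```text
s 177 [487.5989 238.7627] [475. 232.] [501. 246.] (array([0.4704, 0.3746]), np.float64(143.43421249561894), np.float64(0.07292815851115679), np.float64(0.017550463141853476))
t 114 [204.3947 243.2544] [196. 234.] [213. 252.] (array([0.4658, 0.3717]), np.float64(139.20986079903923), np.float64(0.06784010254388606), np.float64(0.023377981195807217))
(array([0.4659, 0.3746, 0.0908]), np.float64(0.001728056254645847))
s
[[107 101  90  79  76  73  77  84  91 101 108 110 110 109 109]
 [ 92  78  66  70  74  66  63  61  68  82  99 109 110 109 109]
 [ 76  70  81 103 120 109  99  80  66  66  80  98 107 110 109]
 [ 93 107 122 133 144 143 133 120 100  76  67  82 100 110 109]
 [136 144 134 124 114 111 119 126 124 110  80  70  88 106 109]
 [160 155 116  87  74  71  81  97 116 129 108  77  82 102 107]
 [144 134  94  65  59  60  61  73 104 131 121  88  81 100 107]
 [132 124  91  64  58  59  59  65  98 128 123  93  84 101 107]
 [127 128 104  68  56  57  58  66  97 125 126 101  94 105 109]
 [124 140 133  97  72  66  71  89 114 135 135 116 107 108 110]
 [115 127 135 127 117 110 113 122 129 131 123 111 
[... 643 characters left out ...]
4]
 [ 95  81  86 113  97  64  59  60  58  94 114 105  93  94  94]
 [ 93  83  87 136  90  51  58  59  57  76 126 109  93  91  91]
 [ 94  84  56 122 109  53  41  43  39  87 119  88  93  94  93]
 [ 95  88  58  74 125 105  68  63  77 108 109  88  93  93  93]
 [ 93  90  88  60 116 117 108 109 120 119  89  93  90  96  97]
 [ 93  94  94  89  97  89  79  84  96  99  91  92  94  97  96]
 [ 96  93  95  94  92  88  83  84  89  93  93  90  94  92  94]
 [ 92  94  95  95  93  94  93  93  93  90  90  93  93  92  94]
 [ 90  91  97  94  92  89  94  93  89  89  91  92  92  95  97]]
s edge yaw -1.1522543208407865 [ 0.558  -0.0587] [0.5635 0.2097]
t edge yaw -0.5265037731959499 [0.562  0.2074] [ 0.5581 -0.0608]
```

```bash
cat > fit.py <<'E'
from h import *
from scipy.ndimage import gaussian_filter
def fit(p,c0,R=.0115):
    # supersampled world-plane rendering of a hex hole, linear shading inside/outside
    x,y=map(int,c0);S=6;n=8
    g=p["img"][y-n:y+n+1,x-n:x+n+1].mean(2)
    k=(np.arange((2*n+1)*S)+.5)/S-.5-n
    U,V=np.meshgrid(k+x,k+y)
    W=np.array([at_z(p,q,.143)[:2] for q in np.c_[U.ravel(),V.ravel()]])
    pc=at_z(p,c0,.143)[:2]; out={}
    ds=lambda M:gaussian_filter(M.astype(float),.45*S).reshape(2*n+1,S,2*n+1,S).mean((1,3))
    for th in range(-30,30,3):
        best=(1e9,)
        for dx in np.arange(-.004,.0041,.001):
            for dy in np.arange(-.004,.0041,.001):
                D=W-pc-[dx,dy]; a=np.radians(th+60*np.arange(6))
                h=((D@np.array([np.cos(a),np.sin(a)])).max(1)<.0076).reshape(U.shape)
                m=ds(h); Dm=D.reshape(U.shape+(2,))[S//2::S,S//2::S]; w=np.hypot(Dm[...,0],Dm[...,1])<R
                A=np.c_[np.ones(w.sum()),m[w],m[w]*Dm[w][:,0]*100,m[w]*Dm[w][:,1]*100,Dm[w]*100]
                r=g[w]-A@np.linalg.lstsq(A,g[w],rcond=None)[0]; e=(r@r)/w.sum()
                if e<best[0]: best=(e,*(pc+[dx,dy]))
        out[th]=best
    return out
if __name__=="__main__":
    for n,c in(("scene",(388,234)),("top",(268.5,195))):
        o=fit(bot.camera(n),c)
        for th,b in o.items(): print(n,th,round(b[0],1),[round(v,4) for v in b[1:]])
E
time python3 fit.py
```

```text
scene -30 49.5 [np.float64(0.6051), np.float64(0.1672)]
scene -27 44.9 [np.float64(0.6051), np.float64(0.1672)]
scene -24 44.2 [np.float64(0.6051), np.float64(0.1672)]
scene -21 46.5 [np.float64(0.6051), np.float64(0.1672)]
scene -18 46.0 [np.float64(0.6051), np.float64(0.1672)]
scene -15 47.4 [np.float64(0.6051), np.float64(0.1672)]
scene -12 49.0 [np.float64(0.6051), np.float64(0.1672)]
scene -9 50.4 [np.float64(0.6051), np.float64(0.1672)]
scene -6 52.4 [np.float64(0.6051), np.float64(0.1672)]
scene -3 51.8 [np.float64(0.6051), np.float64(0.1672)]
scene 0 52.6 [np.float64(0.6051), np.float64(0.1672)]
scene 3 51.1 [np.float64(0.6051), np.float64(0.1672)]
scene 6 52.5 [np.float64(0.6051), np.float64(0.1672)]
scene 9 51.7 [np.float64(0.6051), np.float64(0.1672)]
scene 12 49.0 [np.float64(0.6051), np.float64(0.1672)]
scene 15 48.8 [np.float64(0.6051), np.float64(0.1672)]
scene 18 48.5 [np.float64(0.6051), np.float64(0.1672)]
scene 21 46.6 [np.float64(0.6051), np.float64(0.1672)]
scene 24 45.2 [np.float64(0.6051), np.float64(0.1672)]
scene 27 45.9 [np.float64(0.6051), np.float64(0.1672
[... 406 characters left out ...]
.6051), np.float64(0.1667)]
top -6 35.9 [np.float64(0.6051), np.float64(0.1667)]
top -3 35.6 [np.float64(0.6051), np.float64(0.1667)]
top 0 33.5 [np.float64(0.6051), np.float64(0.1667)]
top 3 32.7 [np.float64(0.6051), np.float64(0.1667)]
top 6 32.0 [np.float64(0.6051), np.float64(0.1667)]
top 9 31.2 [np.float64(0.6051), np.float64(0.1667)]
top 12 31.3 [np.float64(0.6051), np.float64(0.1667)]
top 15 30.0 [np.float64(0.6051), np.float64(0.1667)]
top 18 30.5 [np.float64(0.6051), np.float64(0.1667)]
top 21 31.5 [np.float64(0.6051), np.float64(0.1667)]
top 24 32.3 [np.float64(0.6051), np.float64(0.1667)]
top 27 33.3 [np.float64(0.6051), np.float64(0.1667)]
real	0m5.977s
user	0m5.777s
sys	0m0.080s
```

```bash
python3 -m inch '[[5,-2.5,0,-5],[10,-5,0,-10],[15,-7.5,0,-15],[20,-10,0,-20],[25,-12.5,0,-25],[30,-15,-2,-25],[32.6,-15.9,-5,-25],[32.6,-15.9,-7,-25]]' 4.5 40
```

```text
time: 2.3
ee_pos: [0.4689, 0.3711, 0.1673]
tcp_rot: [-179.9, -0.0, 140.0]
wrist_force: [0.8, 0.1, -0.2]
opening: 0.0452
grasp_force: 0.0
```

```bash
python3 -m inch '[[0,0,-2,0],[0,0,-4,0],[0,0,-6,0],[0,0,-7.5,0],[0,0,-8.9,0],[0,0,-8.9,0],[0,0,-8.9,0],[0,0,-8.9,0]]' && python3 - <<'E'
from h import *
s=bot.camera("scene");save(s,"g1",(430,170,530,270),6)
E
```

```text
time: 3.3
ee_pos: [0.4676, 0.3728, 0.0811]
tcp_rot: [179.9, 0.0, 140.1]
wrist_force: [0.3, -0.2, -0.2]
opening: 0.045
grasp_force: 0.0
```

View pics/g1.png

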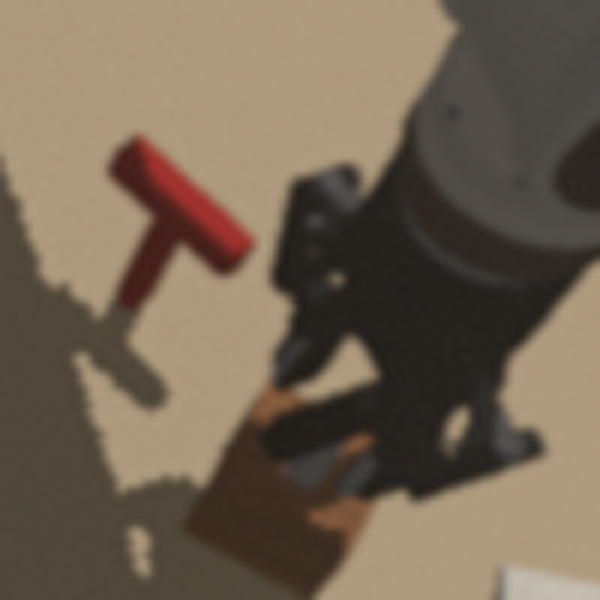

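The bar (crop (320,420)) lies between the open fingers, which straddle it. I'll close on it now.

```bash
python3 -m inch '[[0,0,0,0],[0,0,0,0],[0,0,0,0],[0,0,0,0],[0,0,0,0],[0,0,0,0],[0,0,0.5,0],[0,0,1,0]]' 0 60 && python3 -m inch '[[0,0,3,0],[0,0,6,0],[0,0,10,0],[2,-3,14,0],[5,-8,16,0],[9,-13,16,0],[13,-18,16,0],[13.8,-20.6,16,0]]'
```

```text
time: 4.35
ee_pos: [0.467, 0.3724, 0.09]
tcp_rot: [-179.9, -0.0, 140.1]
wrist_force: [-0.0, 0.6, -1.0]
opening: 0.015
grasp_force: 58.6
time: 5.35
ee_pos: [0.6066, 0.1637, 0.2494]
tcp_rot: [-179.9, -0.0, 140.0]
wrist_force: [-0.1, 0.9, -1.4]
opening: 0.0154
grasp_force: 59.2
```

```bash
python3 -m inch '[[0,0,0,-10.5],[0,0,0,-21],[0,0,0,-31.5],[0,0,0,-42],[0,0,0,-52.5],[0,0,0,-63],[0,0,0,-73.5],[0,0,0,-84]]' && python3 -m inch '[[0,0,0,-10.5],[0,0,0,-21],[0,0,0,-31.5],[0,0,0,-42],[0,0,0,-52.5],[0,0,0,-63],[0,0,0,-73.5],[0,0,0,-84]]' && python3 -m inch '[[0,0,0,-10.5],[0,0,0,-19],[0,0,0,-19],[0,0,0,-19],[0,0,0,-19],[0,0,0,-19],[0,0,0,-19],[0,0,0,-19]]' && python3 - <<'E'
from h import *
np.set_printoptions(precision=4,suppress=True)
o=bot.get_obs();print(o["q"],o["ee_pos"])
s=bot.camera("scene");t=bot.camera("top")
e=o["ee_pos"]; tip=e+[0,0,.011-.081]
print("expected tip px",proj(s,tip),proj(t,tip),"mouth",proj(s,[.605,.167,.143]))
for th in("key","key_bar"):
    for n,p in(("s",s),("t",t)):
        for d in bot.landmark_of(th,p)[:3]: print(th,n,round(d["score"],2),np.array(d["point"]),at_z(p,d["point"],tip[2] if th=="key" else e[2]+.011))
x,y=map(int,proj(s,tip)); save(s,"k1",(x-45,y-45,x+45,y+35),7)
E
```

```text
time: 6.35
ee_pos: [0.605, 0.1664, 0.2501]
tcp_rot: [-180.0, 0.1, 55.8]
wrist_force: [0.1, -1.0, -2.5]
opening: 0.015
grasp_force: 59.1
time: 7.35
ee_pos: [0.6094, 0.0504, 0.2502]
tcp_rot: [-172.5, 1.1, 1.4]
wrist_force: [-0.4, -0.1, -0.9]
opening: 0.0154
grasp_force: 59.2
time: 8.35
ee_pos: [0.5852, -0.0685, 0.2505]
tcp_rot: [-169.7, 1.2, -11.4]
wrist_force: [0.7, 0.6, -1.3]
opening: 0.0151
grasp_force: 59.2
[-11.4801  11.6395  18.2765  97.8397  10.258  179.9429] [ 0.5852 -0.0685  0.2505]
expected tip px [np.float64(303.74164381333924), np.float64(175.80541866954283)] [np.float64(347.9284168925124), np.float64(197.5560279922248)] mouth [np.float64(387.93557276359314), np.float64(233.93088802350536)]
key s 0.89 [450.9 219.2] [0.5208 0.2767 0.1805]
key s 0.8 [308.5 179.2] [ 0.588  -0.0538  0.1805]
key t 0.58 [238.8 262.7] [0.4056 0.2494 0.1805]
key t 0.4 [343.1 193.3] [ 0.5981 -0.0549  0.1805]
key_bar s 0.68 [459.4 205.1] [0.5359 0.2775 0.2615]
key_bar s 0.64 [301.6 155.8] [ 0.5907 -0.0698  0.2615]
key_bar t 0.55 [234.  265.5] [0.4    0.246  0.2615]
key_bar t 0.53 [352.9 194.2] [ 0.5833 -0.0768  0.2615]
key_bar t 0.19 [435.2 197.8] [ 0.5677 -0.2996  0.2615]
```

View pics/k1.png

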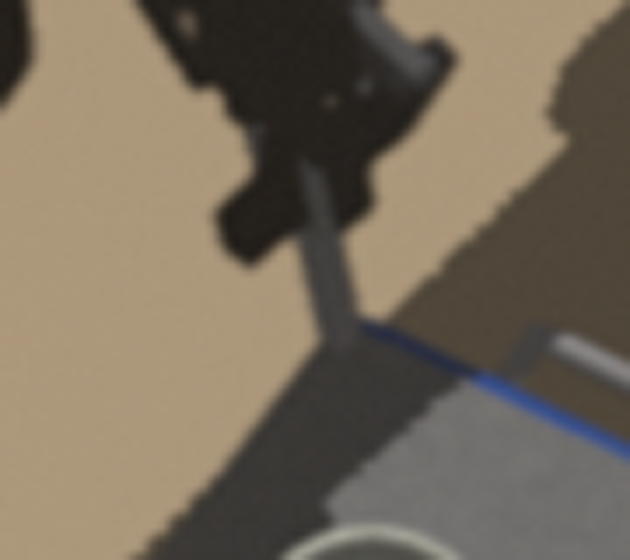

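The wrist's last joint hit its range limit at a tool yaw of about −11. The shaft tip shows at crop (340,340), hanging straight in the gripper but displaced with the arm. I'll turn back the other way, to yaw 73.

```bash
python3 -m inch '[[0,0,0,10.5],[0,0,0,21],[0,0,0,31.5],[0,0,0,42],[0,0,0,52.5],[0,0,0,63],[0,0,0,73.5],[0,0,0,84]]'
```

```text
time: 9.65
ee_pos: [0.5854, -0.0689, 0.2503]
tcp_rot: [-169.7, 1.2, 72.9]
wrist_force: [0.1, -0.2, -1.8]
opening: 0.0149
grasp_force: 59.3
```

```bash
python3 -m inch '[[0,0,4,0],[0,0,8,0],[5,-3,8,0],[10,-5,8,0],[13,-6,8,0],[15,-7,8,0],[15,-7,8,0],[15,-7,8,0]]'; python3 -c "
from workcell import bot;print(bot.get_obs()['q'])"
```

```text
time: 10.65
ee_pos: [0.6235, -0.1172, 0.336]
tcp_rot: [-167.9, 1.4, 72.6]
wrist_force: [-0.3, -0.9, -1.4]
opening: 0.015
grasp_force: 62.4
[-1.06631514e+01  4.24453099e+01  7.07657257e+01  1.30478246e+02
  4.59995811e-02  9.68901953e+01]
```

```bash
python3 -m inch '[[-3,0,0,10.5],[-6,0,0,21],[-6,0,0,31.5],[-6,0,0,42],[-6,0,0,52.5],[-6,0,0,63],[-6,0,0,73.5],[-6,0,0,84]]' && python3 -m inch '[[0,0,0,10.5],[0,0,0,21],[0,0,0,31.5],[0,0,0,42],[0,0,0,52.5],[0,0,0,63],[0,0,0,73.5],[0,0,0,84]]' && python3 -m inch '[[0,0,0,10.5],[0,0,0,21],[0,0,0,31.5],[0,0,0,42],[0,0,0,52.5],[0,0,0,63],[0,0,0,73.5],[0,0,0,84]]';  python3 -c "
from workcell import bot;print(bot.get_obs()['q'])"
```

```text
time: 11.65
ee_pos: [0.5639, -0.1169, 0.3358]
tcp_rot: [-167.8, 1.6, 157.0]
wrist_force: [0.3, 0.4, -1.3]
opening: 0.0153
grasp_force: 62.6
time: 12.65
ee_pos: [0.5636, -0.117, 0.3362]
tcp_rot: [-167.5, 1.5, -119.0]
wrist_force: [0.4, 0.7, -1.0]
opening: 0.015
grasp_force: 62.6
time: 13.65
ee_pos: [0.5637, -0.1172, 0.336]
tcp_rot: [-167.7, 1.2, -35.1]
wrist_force: [-0.2, 1.0, -1.5]
opening: 0.0153
grasp_force: 62.6
[ -17.54445534    8.84718074   24.60568937  103.18049632   12.12388429
 -162.07800729]
```

```bash
python3 -m inch '[[0,0,0,9],[0,0,0,18],[0,0,0,28],[0,0,0,38],[0,0,0,48],[0,0,0,48],[0,0,0,48],[0,0,0,48]]';  python3 -c "
from workcell import bot;print(bot.get_obs()['q'])"
```

```text
time: 14.65
ee_pos: [0.5647, 0.0468, 0.3353]
tcp_rot: [-173.2, 1.9, 1.3]
wrist_force: [-0.3, 0.5, -1.1]
opening: 0.0152
grasp_force: 62.5
[   1.40137892   12.80253573   29.62889075  108.67996851    6.84636837
 -179.9400333 ]
```

```bash
python3 -m inch '[[0,0,0,10],[0,0,0,20],[0,0,0,30],[0,0,0,30],[0,0,0,30],[0,0,0,30],[0,0,0,30],[0,0,0,30]]';  python3 -c "
from workcell import bot;print(bot.get_obs()['q'])"
```

```text
time: 15.65
ee_pos: [0.487, 0.237, 0.334]
tcp_rot: [-176.8, 2.2, 24.3]
wrist_force: [0.2, -0.8, -1.8]
opening: 0.0148
grasp_force: 62.5
[  24.31353729    9.54097948   25.84831873  108.49870579    3.19941026
 -179.94319986]
```

```bash
python3 -m inch '[[0,0,0,10],[0,0,0,20],[0,0,0,26],[0,0,0,26],[0,0,0,26],[0,0,0,26],[0,0,0,26],[0,0,0,26]]';  python3 -c "
from workcell import bot;print(bot.get_obs()['q'])"
```

```text
time: 16.65
ee_pos: [0.3674, 0.3622, 0.3338]
tcp_rot: [-179.9, 2.4, 44.5]
wrist_force: [0.2, 0.7, -2.0]
opening: 0.0151
grasp_force: 62.5
[ 4.45547969e+01  6.06946626e+00  2.19841003e+01  1.08292850e+02
  6.55245137e-02 -1.79945034e+02]
```

```bash
python3 -m inch '[[3,-2.4,0,-10.5],[6,-4.9,0,-21],[9,-7.4,0,-31.5],[12,-9.8,0,-42],[15,-12.3,0,-52.5],[18,-14.7,0,-63],[21,-17.2,0,-73.5],[23.6,-19.3,0,-84]]' && python3 -m inch '[[0,0,0,-10.5],[0,0,0,-21],[0,0,0,-31.5],[0,0,0,-42],[0,0,0,-52.5],[0,0,0,-63],[0,0,0,-73.5],[0,0,0,-84]]' && python3 -m inch '[[0,0,0,-10.5],[0,0,0,-21],[0,0,-1,-31.5],[0,0,-3,-42],[0,0,-5,-52.5],[0,0,-7,-63],[0,0,-8.5,-73.5],[0,0,-9.4,-84]]' && python3 -m inch '[[0,0,0,-10],[0,0,0,-19],[0,0,0,-19],[0,0,0,-19],[0,0,0,-19],[0,0,0,-19],[0,0,0,-19],[0,0,0,-19]]'
python3 - <<'E'
from h import *
np.set_printoptions(precision=4,suppress=True)
o=bot.get_obs();print(o["q"],o["ee_pos"])
s=bot.camera("scene");t=bot.camera("top")
e=o["ee_pos"]; tip=e+[0.002,-.0022,.011-.081]
print("expected tip px",proj(s,tip),proj(t,tip),"mouth",proj(s,[.605,.167,.143]))
for th in("key","key_bar"):
    for n,p in(("s",s),("t",t)):
        for d in bot.landmark_of(th,p)[:3]: print(th,n,round(d["score"],2),np.array(d["point"]),at_z(p,d["point"],tip[2] if th=="key" else e[2]+.011))
x,y=map(int,proj(s,tip)); save(s,"k2",(x-40,y-45,x+40,y+30),8)
E
```

```text
time: 17.65
ee_pos: [0.6048, 0.1675, 0.3334]
tcp_rot: [-180.0, 2.4, -39.9]
wrist_force: [-0.8, 0.6, -0.7]
opening: 0.0153
grasp_force: 62.5
time: 18.65
ee_pos: [0.6038, 0.1686, 0.3336]
tcp_rot: [-179.9, 2.4, -123.9]
wrist_force: [0.2, -0.2, -2.0]
opening: 0.015
grasp_force: 62.5
time: 19.65
ee_pos: [0.6035, 0.1685, 0.2386]
tcp_rot: [-179.9, 2.3, 152.1]
wrist_force: [-0.6, 0.3, -1.8]
opening: 0.0147
grasp_force: 62.5
time: 20.65
ee_pos: [0.6036, 0.1693, 0.2397]
tcp_rot: [-179.9, 2.4, 133.5]
wrist_force: [0.6, -0.1, -2.1]
opening: 0.0149
grasp_force: 62.5
[16.6203 14.8827 21.4019 95.4933 -2.1543 63.095 ] [0.6036 0.1693 0.2397]
expected tip px [np.float64(389.6853666832485), np.float64(228.46703349103328)] [np.float64(267.53630845237035), np.float64(193.23278683418175)] mouth [np.float64(387.93557276359314), np.float64(233.93088802350536)]
key s 0.67 [453.  222.1] [0.5181 0.2838 0.1697]
key s 0.47 [390.3 228.1] [0.604  0.1679 0.1697]
key_bar s 0.72 [456.5 204.8] [0.5302 0.2723 0.2507]
key_bar s 0.61 [398.4 210.4] [0.6047 0.1727 0.2507]
key_bar t 0.59 [315.7 225.9] [0.5004 0.0265 0.2507]
```

View pics/k2.png

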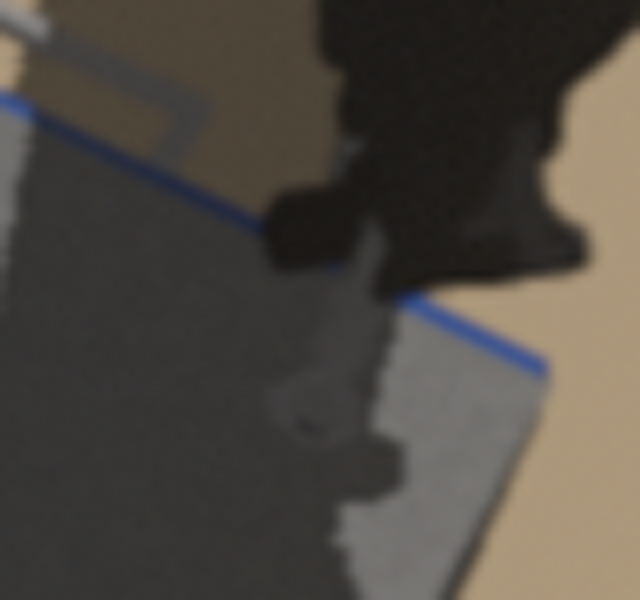

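The shaft ends right over the well, at about crop (325,385), with the socket at (310,400). The network's tip estimate of (0.604,0.168) agrees, so I'll lower it.

```bash
python3 -m inch '[[0,0,-1.5,0],[0,0,-2.4,0],[0,0,-2.7,0],[0,0,-2.9,0],[0,0,-3.1,0],[0,0,-3.3,0],[0,0,-3.3,0],[0,0,-3.3,0]]'
```

```text
time: 21.95
ee_pos: [0.604, 0.1692, 0.2073]
tcp_rot: [-180.0, 2.4, 133.5]
wrist_force: [2.5, -3.0, 3.6]
opening: 0.0153
grasp_force: 63.3
```

```bash
python3 -m inch '[[0.1,-0.1,0,0],[0.1,-0.1,-0.2,0],[0.1,-0.1,-0.4,0],[0.1,-0.1,-0.6,0],[0.1,-0.1,-0.6,0],[0.1,-0.1,-0.6,0],[0.1,-0.1,-0.6,0],[0.1,-0.1,-0.6,0]]'
```

```text
time: 22.95
ee_pos: [0.6045, 0.1683, 0.2004]
tcp_rot: [-179.9, 2.4, 133.5]
wrist_force: [2.8, -1.2, -4.2]
opening: 0.0149
grasp_force: 62.1
```

```bash
python3 -m inch '[[0.05,0,-0.3,0],[0.05,0,-0.5,0],[0.1,0,-0.7,0],[0.1,0,-0.9,0],[0.1,0,-1.0,0],[0.1,0,-1.1,0],[0.1,0,-1.1,0],[0.1,0,-1.1,0]]'
```

```text
time: 23.95
ee_pos: [0.6053, 0.1681, 0.1917]
tcp_rot: [180.0, 2.4, 133.5]
wrist_force: [-4.9, -4.9, 13.8]
opening: 0.0151
grasp_force: 64.8
```

```bash
python3 -m inch '[[0,0,0.1,0],[0,0,0.1,0],[0,0,0.1,0],[-0.05,-0.1,0.1,0],[-0.05,-0.1,0.1,0],[-0.05,-0.1,0.1,0],[-0.05,-0.1,0.1,0],[-0.05,-0.1,0.1,0]]' 3
python3 - <<'E'
from h import *
np.set_printoptions(precision=4,suppress=True)
s=bot.camera("scene");t=bot.camera("top")
for th,z in(("key",.121),("key_bar",.202)):
    for n,p in(("s",s),("t",t)):
        for d in bot.landmark_of(th,p)[:3]: print(th,n,round(d["score"],2),np.array(d["point"]),at_z(p,d["point"],z))
print(proj(s,[.605,.167,.202]))
im=s["img"][180:255,350:440,::-1].astype(float)*2.2
cv2.imwrite("pics/k3.png",cv2.resize(np.clip(im,0,255).astype(np.uint8),None,fx=8,fy=8,interpolation=cv2.INTER_CUBIC))
E
```

```text
time: 24.95
ee_pos: [0.6051, 0.1673, 0.1907]
tcp_rot: [-179.9, 2.4, 133.5]
wrist_force: [0.6, 0.1, 0.7]
opening: 0.0301
grasp_force: 0.0
key s 0.69 [386.3 234.9] [0.5968 0.1627 0.121 ]
key t 0.55 [240.7 264.7] [0.3985 0.2555 0.121 ]
key t 0.2 [312.7 224.5] [0.5134 0.0371 0.121 ]
key_bar s 0.68 [459.2 207.1] [0.4967 0.2809 0.202 ]
key_bar s 0.48 [394.2 223.6] [0.6085 0.1737 0.202 ]
key_bar t 0.63 [312.2 225. ] [0.5064 0.0369 0.202 ]
key_bar t 0.54 [436.5 196.9] [ 0.5778 -0.3202  0.202 ]
key_bar t 0.45 [236.8 264.1] [0.4022 0.2507 0.202 ]
[np.float64(392.06120715445735), np.float64(221.0399005116883)]
```

View pics/k3.png

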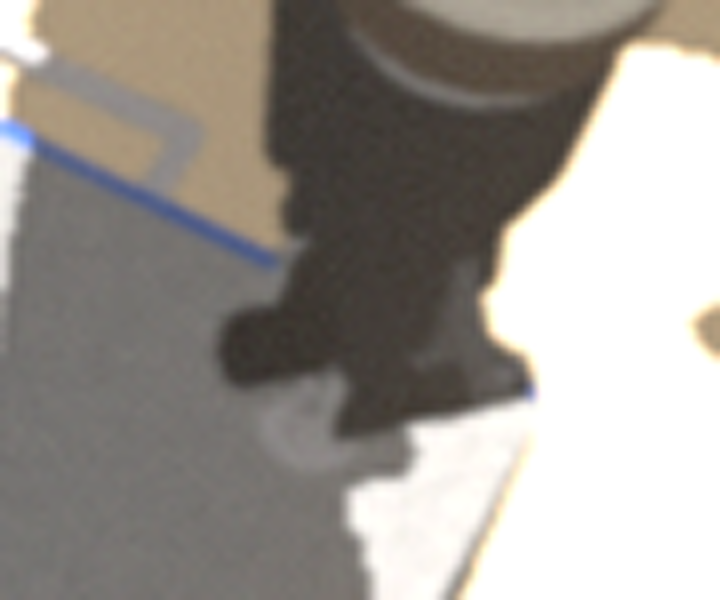

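The key is standing in the well with its bar between the fingers (bar end at crop (240,350), shaft at (310,410)). Now I'll regrip and turn.

```bash
python3 -m inch '[[0,0,0,0],[0,0,0,0],[0,0,0,0],[0,0,0,0],[0,0,0,10],[0,0,0,20],[0,0,0,30],[0,0,0,40]]' 0 60 && python3 -m inch '[[0,0,0,10],[0,0,0,20],[0,0,0,30],[0,0,0,40],[0,0,0,50],[0,0,0,50],[0,0,0,50],[0,0,0,50]]'
```

```text
time: 26.25
ee_pos: [0.6054, 0.1677, 0.1909]
tcp_rot: [-180.0, 2.4, 173.8]
wrist_force: [1.5, 2.2, 0.1]
opening: 0.0152
grasp_force: 59.3
time: 27.25
ee_pos: [0.6052, 0.168, 0.1909]
tcp_rot: [-180.0, 2.5, -136.7]
wrist_force: [1.5, 4.0, 0.5]
opening: 0.0153
grasp_force: 59.4
```

```bash
python3 -m inch '[[0,0,0,0],[0,0,0,0],[0,0,0,0],[0,0,0,0],[0,0,0,0],[0,0,0,0],[0,0,0,0],[0,0,0,0]]' 3 && python3 -m inch '[[0,0,0,0],[0,0,0,0],[0,0,0,0],[0,0,0,0],[0,0,0,10],[0,0,0,20],[0,0,0,30],[0,0,0,40]]' 0 60 && python3 -m inch '[[0,0,0,7],[0,0,0,14],[0,0,0,18],[0,0,0,22],[0,0,0,24],[0,0,0,26],[0,0,0,26],[0,0,0,26]]' && python3 -c "
from workcell import bot;o=bot.get_obs();print(o['q'],o['torque'])"
```

```text
time: 28.25
ee_pos: [0.6051, 0.1673, 0.1907]
tcp_rot: [-179.9, 2.4, -136.5]
wrist_force: [0.1, 0.3, 0.4]
opening: 0.0301
grasp_force: 0.0
time: 29.25
ee_pos: [0.6051, 0.1675, 0.1909]
tcp_rot: [-179.9, 2.4, -96.2]
wrist_force: [-0.7, 2.4, 1.9]
opening: 0.0154
grasp_force: 58.5
time: 30.25
ee_pos: [0.6052, 0.1675, 0.1909]
tcp_rot: [-179.9, 2.4, -70.5]
wrist_force: [0.1, 4.6, 2.1]
opening: 0.0156
grasp_force: 58.4
[ 14.41254788  15.28877513  16.4610547   91.28988185   2.39909082
 -95.0559316 ] [1.04024883 0.01693183 0.01220755]
```

```bash
for i in 1; do python3 -m inch '[[0,0,0,3],[0,0,0,6],[0,0,0,8],[0,0,0,8],[0,0,0,8],[0,0,0,8],[0,0,0,8],[0,0,0,8]]'; done; python3 -c "
from workcell import bot;o=bot.get_obs();print(o['torque'])"
```

```text
time: 31.25
ee_pos: [0.6052, 0.1675, 0.1909]
tcp_rot: [-179.9, 2.4, -62.5]
wrist_force: [0.7, 3.9, 2.1]
opening: 0.0155
grasp_force: 58.5
[ 1.23038352 -0.1533703  -0.04912091]
```

```bash
python3 -m inch '[[0,0,0,3],[0,0,0,6],[0,0,0,9],[0,0,0,12],[0,0,0,12],[0,0,0,12],[0,0,0,12],[0,0,0,12]]'; python3 -c "
from workcell import bot;o=bot.get_obs();print(o['torque'])"
```

```text
time: 32.25
ee_pos: [0.6052, 0.1676, 0.1908]
tcp_rot: [-179.9, 2.4, -50.5]
wrist_force: [-0.8, 5.8, 2.5]
opening: 0.0152
grasp_force: 58.7
[ 1.40497908 -0.07501715 -0.20523809]
```

```bash
python3 -m inch '[[0,0,0,3],[0,0,0,6],[0,0,0,6],[0,0,0,6],[0,0,0,6],[0,0,0,6],[0,0,0,6],[0,0,0,6]]'; python3 -c "
from workcell import bot;o=bot.get_obs();print(o['torque'])"
```

```text
time: 33.25
ee_pos: [0.6051, 0.1677, 0.1909]
tcp_rot: [-179.9, 2.4, -44.5]
wrist_force: [0.6, 6.4, 3.0]
opening: 0.0152
grasp_force: 58.6
[ 1.47555021 -0.05344505 -0.18722166]
```

```bash
python3 -m inch '[[0,0,0,0],[0,0,0,0],[0,0,0,0],[0,0,0,0],[0,0,2,0],[0,0,5,0],[0,0,8,0],[0,0,8,0]]' 3 && python3 -m inch '[[-1,-1,0,-9],[-3,-5,0,-18],[-6,-9,0,-27],[-8,-13.5,0,-36],[-8.3,-13.5,0,-45.5],[-8.3,-13.5,0,-45.5],[-8.3,-13.5,0,-45.5],[-8.3,-13.5,0,-45.5]]' 2.6
python3 - <<'E'
from h import *
np.set_printoptions(precision=4,suppress=True)
s=bot.camera("scene");t=bot.camera("top")
for th,z in(("key",.121),("key_bar",.202),("drawer_handle",.118)):
    for n,p in(("s",s),("t",t)):
        for d in bot.landmark_of(th,p)[:3]: print(th,n,round(d["score"],2),np.array(d["point"]),at_z(p,d["point"],z))
print(proj(s,[.605,.167,.202]),proj(t,[.605,.167,.202]),proj(s,[.522,.032,.118]),proj(t,[.522,.032,.118]))
a=cv2.resize(s["img"][150:250,325:425],None,fx=4,fy=4,interpolation=cv2.INTER_CUBIC);b=cv2.resize(t["img"][160:240,250:330],(400,400),interpolation=cv2.INTER_CUBIC)
cv2.imwrite("pics/k4.png",np.clip(np.hstack([a,b])[...,::-1]*1.8,0,255).astype(np.uint8))
E
```

```text
time: 34.25
ee_pos: [0.6057, 0.1674, 0.2733]
tcp_rot: [-179.7, 2.3, -44.5]
wrist_force: [0.1, 1.1, -0.7]
opening: 0.0301
grasp_force: 0.0
time: 35.25
ee_pos: [0.5223, 0.0328, 0.2702]
tcp_rot: [-180.0, 2.4, -89.8]
wrist_force: [0.2, -0.4, -0.3]
opening: 0.0255
grasp_force: 0.0
key s 0.83 [450.7 218.7] [0.4785 0.2775 0.121 ]
key s 0.67 [387.1 237.9] [0.6031 0.1676 0.121 ]
key t 0.61 [271.1 195.7] [0.6049 0.1625 0.121 ]
key t 0.48 [433.6 196.6] [ 0.5894 -0.3345  0.121 ]
key t 0.41 [241.3 261.9] [0.4067 0.2537 0.121 ]
key_bar s 0.7 [389.6 219.8] [0.6049 0.1611 0.202 ]
key_bar s 0.55 [458.2 206.3] [0.4959 0.2782 0.202 ]
key_bar s 0.26 [250.2 138.7] [ 0.5689 -0.2305  0.202 ]
key_bar t 0.71 [267.8 191.8] [0.6049 0.1622 0.202 ]
key_bar t 0.64 [232.8 263.5] [0.4042 0.2619 0.202 ]
drawer_handle s 0.79 [354. 186.] [0.5097 0.0328 0.118 ]
drawer_handle s 0.36 [384.7 236.5] [0.6009 0.1609 0.118 ]
[np.float64(392.06120715445735), np.float64(221.0399005116883)] [np.float64(266.1147878009519), np.float64(191.811399091841)] [np.float64(351.44644447136994), np.float64(189.34471026603958)] [np.float64(314.31901754508533), np.float64(221.7165442989388)]
```

View pics/k4.png

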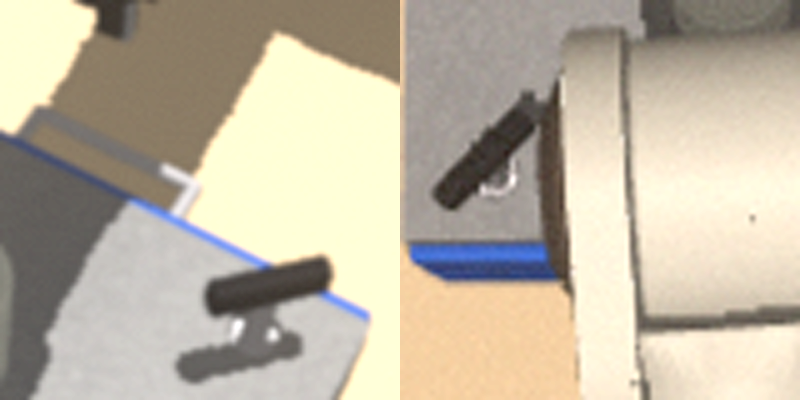

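The bar shows at (490,155) in the right half, standing upright in the well, and the handle is clear at (110,145) in the left half. I'll measure the bar's angle, since it tells the screw's angle.

```bash
python3 - <<'E'
from h import *
np.set_printoptions(precision=4,suppress=True)
s=bot.camera("scene");t=bot.camera("top")
for n,p,box in(("s",s,(370,208,414,231)),("t",t,(254,176,276,204))):
    P=blob(p,box,lambda I:(I.max(2)<42),near=(390,220) if n=="s" else (267,191)); print(n,len(P),P.mean(0),barline(p,P,.21))
for a in(105,115,125,135):
    v=.035*np.array([np.cos(np.radians(a)),np.sin(np.radians(a)),0]);c=np.array([.605,.167,.208]); print(a,[np.round(proj(p,c+k*v),1) for p in(s,t) for k in(-1,1)])
I=t["img"];print(I[178:204,254:278].max(2))
E
```

```text
s 122 [389.7131 223.2213] (array([0.6173, 0.1658]), np.float64(131.93789525008816), np.float64(0.06349082243384647), np.float64(0.01720646459672816))
t 137 [266.3869 191.3577] (array([0.6051, 0.1651]), np.float64(135.48830531636287), np.float64(0.06842476011840522), np.float64(0.016906960145150893))
105 [array([376.6, 215.9]), array([408.6, 223.4]), array([277.6, 188.1]), array([254. , 194.9])]
115 [array([376.3, 218.3]), array([408.8, 221. ]), array([276.9, 186.1]), array([254.7, 196.9])]
125 [array([376.5, 220.8]), array([408.4, 218.5]), array([275.8, 184.3]), array([255.8, 198.7])]
135 [array([377.2, 223.2]), array([407.6, 216.1]), array([274.4, 182.7]), array([257.2, 200.3])]
[[ 92  93  94  93  90  88  90  89  94  91  90  92  93  90  92  90  90  95
   91  94  68  62  63  90]
 [ 93  91  91  95  90  94  92  88  90  93  90  91  93  90  91  92  91  91
   90  92  51  49  49  91]
 [ 92  92  91  88  88  92  91  89  90  89  91  92  91  90  93  91  91  91
   90  68  46  46  50  60]
 [ 90  92  90  90  90  90  93  90  92  89  92  93  90  89  91  92  92  92
   64  42  49  48  46  47]
 [ 92  
[... 1515 characters left out ...]
91  80  45  35  32  37  38  32  34  29  39 114  90  93  80  87 107
  109  87  95  94  92  94]
 [ 90  91  67  36  32  38  34  30  34  31  48  62 117 109 111 117 111  95
   85  87  91  95  94  91]
 [ 89  91  74  37  34  39  34  34  33  48  83  86  93  84  78  91  87  90
   91  91  92  95  95  91]
 [ 89  89  89  68  35  37  35  34  47  82  93  96  90  90  86  86  88  94
   90  90  93  92  94  90]
 [ 89  92  97  89  67  42  32  48  80  92  93  94  93  92  90  92  90  92
   88  89  92  91  95  92]
 [ 92  91  91  96  88  83  81  82  91  92  92  96  90  93  92  91  89  88
   91  90  93  92  92  95]
 [ 95  95  94  95  93  92  92  91  92  95  93  90  90  86  91  91  90  88
   92  90  89  90  92  95]]
```

The key is home, and its bar is at 135°, so it was driven right up to the stop and a bit past it. The handle measures at about (0.511, 0.034). I'll straddle it now.

```bash
python3 -m inch '[[-1.1,0,-4,0],[-1.1,0,-8,0],[-1.1,0,-11,0],[-1.1,0,-13,0],[-1.1,0,-14.7,0],[-1.1,0,-16.3,0],[-1.1,0,-16.3,0],[-1.1,0,-16.3,0]]' 2.8 && python3 -m inch '[[0,0,0,0],[0,0,0,0],[0,0,0,0],[0,0,0,0],[0,0,0,0],[-0.3,0,0,0],[-0.5,0,0,0],[-0.5,0,0,0]]' 0 30
```

```text
time: 36.75
ee_pos: [0.5113, 0.0323, 0.1084]
tcp_rot: [-179.9, 2.4, -90.0]
wrist_force: [-0.4, -0.1, 0.3]
opening: 0.0282
grasp_force: 0.0
time: 37.75
ee_pos: [0.5065, 0.0324, 0.1085]
tcp_rot: [-179.9, 2.4, -90.0]
wrist_force: [0.3, 0.9, 4.9]
opening: 0.0087
grasp_force: 29.6
```

```bash
python3 -m inch '[[-1,0,0,0],[-2,0,0,0],[-3,0.05,0,0],[-4,0.05,0,0],[-5,0.05,0,0],[-6,0.1,0,0],[-7,0.1,0,0],[-8,0.1,0,0]]'; python3 - <<'E'
from h import *
s=bot.camera("scene");t=bot.camera("top")
for n,p in(("s",s),("t",t)):
    for d in bot.landmark_of("drawer_handle",p)[:2]: print(n,round(d["score"],2),np.array(d["point"]),at_z(p,d["point"],.118))
a=cv2.resize(s["img"][150:250,325:425],None,fx=4,fy=4,interpolation=cv2.INTER_CUBIC);b=cv2.resize(t["img"][160:240,250:330],(400,400),interpolation=cv2.INTER_CUBIC)
cv2.imwrite("pics/k5.png",np.clip(np.hstack([a,b])[...,::-1]*1.8,0,255).astype(np.uint8))
E
```

```text
time: 38.75
ee_pos: [0.4264, 0.0336, 0.1084]
tcp_rot: [-179.8, 2.4, -90.0]
wrist_force: [2.8, 2.4, 5.3]
opening: 0.009
grasp_force: 29.7
s 0.89 [368.2 164.1] [0.42944442 0.03294451 0.118     ]
s 0.54 [385.5 235.7] [0.59801062 0.16163851 0.118     ]
```

View pics/k5.png

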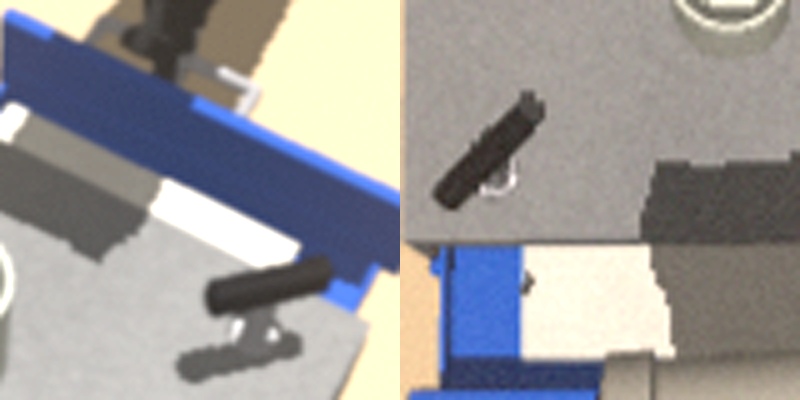

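The drawer is open about 85 mm and the key still stands in the screw. I'll pull it to the stop and then let go.

```bash
python3 -m inch '[[-0.3,0,0,0],[-0.6,0,0,0],[-0.9,0,0,0],[-1.1,0,0,0],[-1.1,0,0,0],[-1.1,0,0,0],[-1.1,0,0,0],[-1.1,0,0,0]]' && python3 -m inch '[[0.1,0,0,0],[0.1,0,0,0],[0.1,0,0,0],[0.1,0,0,0],[0.1,0,0,0],[0.1,0,3,0],[0.1,0,6,0],[0.1,0,10,0]]' 2.6 && python3 - <<'E'
from h import *
s=bot.camera("scene");t=bot.camera("top")
for n,p in(("s",s),("t",t)):
    for d in bot.landmark_of("drawer_handle",p)[:2]: print(n,round(d["score"],2),np.array(d["point"]),at_z(p,d["point"],.118))
P=blob(t,(254,176,280,204),lambda I:(I.max(2)<42),near=(267,191)); print(barline(t,P,.21))
E
```

```text
time: 39.95
ee_pos: [0.4223, 0.0336, 0.1088]
tcp_rot: [-179.1, 2.4, -90.0]
wrist_force: [41.7, 3.4, -18.0]
opening: 0.009
grasp_force: 29.7
time: 40.95
ee_pos: [0.4156, 0.0333, 0.2082]
tcp_rot: [180.0, 2.4, -90.0]
wrist_force: [-0.0, 0.1, 0.2]
opening: 0.026
grasp_force: 0.0
s 0.79 [369.6 161.3] [0.41933887 0.03202057 0.118     ]
s 0.59 [383.9 237.3] [0.60375573 0.16020579 0.118     ]
(array([0.60536876, 0.16486291]), np.float64(135.05948575447223), np.float64(0.06848370718820095), np.float64(0.0184009163136686))
```

```bash
python3 -c "
from workcell import bot;print(bot.job_done())"
```

```text
the job is handed in; nothing more can be done
None
```

I handed the job in at about 41 s; no verdict was returned. The drawer is at its stop, the key stands in the screw and the robot is clear, but I inferred that the screw reached its unlocked stop (torque rose near the end of a 182° turn, and the drawer came free) and did not measure it.

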